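# Settle the soap-mould carrier on its levelling stand

## Robot

A 6-joint arm with a two-finger parallel gripper is mounted at the origin on the work surface. World frame = base frame: x ahead of the robot, y to its left, z up, the work surface at z = 0. Lengths are in m, angles in rad, forces in N, time in s.
With the tool pointing down it reaches from about 0.25 to 0.775 m from the base axis. Payload 4 kg.
Tool frame: the origin (TCP) lies midway between the tips of the shut fingers; the grasp point (between the pads) lies 19 mm behind it; z points along the fingers, y is the direction in which the jaws open and shut (so a half turn about z gives the same grasp; the last joint's range is limited). The gripper opens to 85 mm and grips with 20 to 120 N. Pads are 22 mm wide; open, the fingers measure 114 mm over their backs; the gripper's body (76 mm by 85 mm) begins 54 mm behind the grasp point. The pads swing forward as they close: fully open they stand 13 mm farther back than shut.
Start: joints at [1.138, 0.087, 1.371, -0, 1.684, -0.103], TCP at [0.178, 0.52, 0.231] pointing down, gripper open.
Joint ranges: [-3.1, 3.1], [-0.76, 2.03], [0.27, 2.55], [-1.08, 4.22], [0.17, 2.65], [-2.57, 2.57]. Speed limits (rad/s): [2.79, 2.79, 3.14, 3.14, 3.14, 3.14].

## Interface

Orientations are given as a rotation vector (axis times angle).
In Python, from workcell import robot, viewer, hand_in gives the robot as it stands.
- The arm moves only by the shell command python3 -m jog 'ROWS' [FORCE]. ROWS is JSON, one flat list of numbers, 5 for each row, row after row: the opening, from 0 (shut) to 1 (fully open), then the shift along the tool's x, y, z in m, then the turn about the tool's z in degrees. In form: [jaw, x, y, z, turn, jaw, x, y, z, turn, ...]. A call has 1 to 12 rows; each row shifts and turns the commanded pose from where the row before left it, along the tool's axes as they then stand; what a row does not reach is not made up. A row lasts 1/10 s, in which the tool goes at most 50 mm and 8.59 degrees, less where a joint would pass 70% of its speed; a pose out of reach is approached as far as the arm can. A call is refused whole if a number of a shift passes 0.05 or a number of a turn 8.59, either way. A call with a gripper value outside its range is refused whole. The fingers move at their own pace and stop on an object; FORCE is the grip in N (left out, the last holds). Time passes only in rows, so rows that do not move let the fingers close. It gives the time, the measured TCP pose, the force and the opening at its end, in the units of the state.
- robot.read_state(): the state, without advancing time (a new reading comes with each control period).
- viewer.grab_frame(name): name is "scene" or "top"; returns the picture (400x640x3 uint8, red, green, blue); there is no depth.
- viewer.camera_params(name): a dict with "K" (3x3 intrinsics, pixels), "eye" and "attitude" of the camera in the world. Camera axes: x right, y down, z forward; pixel columns grow to the right and rows downward; lengths in m; the calibration is good to about 2 mm. A picture is of the moment at which its call begins. camera_params takes no time and is no camera call.
- hand_in(): hands the job in, once; it reports no verdict.
The state is a dict: "time_s": time; "joint_positions": joint angles; "dq": joint speeds; "joint_torque": joint torques, N m; "tcp_pos": TCP position; "ee_rot": TCP orientation; "contact_force": force on the tool from outside, world axes, zero at the start; "torque": the same for the moment, N m; "finger_gap": opening from 0.0 (shut) to 1.0 (fully open).
Only numpy, scipy, OpenCV 4.12 (cv2) and the standard library are available. Lean on these libraries where they do the work, as an engineer would, in place of code of your own. Each camera call takes 0.05 s, during which the arm holds its last target.

## Task

Pick up the mould carrier by its wooden handle and settle its three ball feet fully home in the cone, groove and flat seats of the levelling stand, feeling for the seats because the seat plate was clamped a little off the stand's centre. Once home, press it down steadily with about 10 N for a second to bed it, then let go; keep hold of it until it is home, never push it against the stand with more than 25 N, and leave the jars, bottle and beaker where they are.

Things in the scene. Friction and masses are not known exactly. Their poses are not given: they have to be found in the camera images.
- carrier: Mould carrier, loose, 0.3 to 0.65 kg, on the table: plywood plate 120 (x) x 150 (y) x 6 mm bearing four round pink moulds and a wooden handle, on three steel ball feet (radius 8 mm). Origin: below the plate's centre, level with the balls' undersides, z up. Plate underside at z = 22 mm, mould rims at z = 39 mm. At home this origin is 47.3 mm above the stand's, axes parallel to the stand's.
- handle (a point): Middle of the carrier's handle bar, at x = -10, y = 0, z = 68 mm from the carrier's origin; axes as the carrier's. The bar is 24 (x) x 50 (y) mm, from z = 52 to 84 mm: grip it from above across its 24 mm.
- foot_cone (a point): Centre of the ball foot at x = -35, y = +55, z = 8 mm of the carrier; belongs in the cone. At home each ball centre is 55.3 mm above the stand's origin.
- foot_groove (a point): Centre of the ball foot at x = -35, y = -55, z = 8 mm of the carrier; belongs in the groove.
- foot_flat (a point): Centre of the ball foot at x = +40, y = 0, z = 8 mm of the carrier; belongs on the flat.
- stand: Levelling stand, fixed: grey base 170 (x) x 190 (y) mm, 26 mm high; on it a dark steel seat plate 145 x 165 mm (top at 38 mm) with three steel seats. Origin: on the table under the base's centre, z up. The seat plate is clamped out of centre: all seats together are shifted by up to 9 mm each way along the stand's x and y (not turned), by an amount that no reported pose contains.
- seat_cone (a point): Unshifted place of the 90-degree cone, 20 mm wide at its mouth, in a round insert of 38 mm: x = -35, y = +55 mm of the stand; this point at mouth level, z = 54 mm. Feet resting on insert tops leave the carrier 6.7 mm too high; a ball on the cone wall d off centre is d too high (d to 4 mm; farther out it just dips over the mouth's edge). Feet are slippery (friction about 0.25), so walls push them sideways towards home.
- seat_groove (a point): Unshifted place of the middle of the 90-degree V groove (along the stand's y, 44 mm long, 20 mm wide at its mouth, block 38 mm wide): x = -35, y = -55 mm of the stand; this point at mouth level, z = 54 mm.
- seat_flat (a point): Unshifted place of the flat seat, a low disc of 38 mm diameter: x = +40, y = 0 mm of the stand; this point on its top, z = 47.3 mm.
- jar_a: small pigment jar, 38 dia x 62 high mm; a bystander on the table, origin under its centre.
- jar_b: small pigment jar, 38 dia x 62 high mm; a bystander on the table, origin under its centre.
- jar_c: small pigment jar, 38 dia x 62 high mm; a bystander on the table, origin under its centre.
- dropper: amber dropper bottle, 33 dia x 101 high mm; a bystander on the table, origin under its centre.
- beaker: glass beaker, 70 dia x 88 high mm; a bystander on the table, origin under its centre.
- spice_jar: square jar with a wooden lid, 64 x 64 x 93 high mm; a bystander on the table, origin under its centre.
Mind the look-alikes: they are no part of the job. Leave any purple or turquoise look-alike of the carrier alone.

How it is judged:
On the way, in this order (a step that is already met when the one before it is completed fails the run):
1. the carrier is lifted clear of the table (height (world z) of carrier above 0.06 m), for 0.1 s.
2. with all three feet home, the carrier bears on the stand with 7 N to 30 N (its weight included) for 0.5 s (z of foot_cone in the frame of stand between 0.0523 and 0.0568 m and z of foot_groove in the frame of stand between 0.0523 and 0.0568 m and z of foot_flat in the frame of stand between 0.0523 and 0.0568 m and horizontal distance between carrier and stand below 0.018 m and angle between the x axis of carrier and the x axis of stand, either way round below 0.06 rad and contact force between carrier and stand between 7 and 30 N), for 0.5 s.
At the end, for the whole second after the job is handed in: The carrier stands released and at rest on the stand with all three feet home: every ball centre 52.3 to 56.8 mm above the stand's origin, carrier within 18 mm of the stand's centre and parallel to it within 0.06 rad (z of foot_cone in the frame of stand between 0.0523 and 0.0568 m and z of foot_groove in the frame of stand between 0.0523 and 0.0568 m and z of foot_flat in the frame of stand between 0.0523 and 0.0568 m and horizontal distance between carrier and stand below 0.018 m and angle between the x axis of carrier and the x axis of stand, either way round below 0.06 rad and linear speed of carrier below 0.01 m/s and contact force between the fingers and carrier below 0.05 N); the robot touches nothing.
It fails at once if the carrier bears on the stand with more than 30 N (a 25 N push and its own weight) (contact force between carrier and stand above 30 N).
It fails at once if the carrier is let go before it is home (height (world z) of carrier above 0.0515 m and contact force between the fingers and carrier below 0.05 N).
It fails at once if a jar, the bottle or the beaker is moved by more than 20 mm (distance of any of jar_a, jar_b, jar_c, dropper, beaker, spice_jar from where it was at the start of the episode above 0.02 m).
It also fails if it takes over 64 s, if anything falls off the work surface, if the arm or the gripper's body presses on something with over 40 N, if the wrist force passes 120 N, or if a joint passes its speed limit or range.

## Working session

There is one attempt and no reset: what is moved stays moved. The work goes in short steps, Python scripts to look and compute and a shell command to move; the robot and the scene stay as the last step left them, time stands still between calls to the robot, and variables do not carry over. Pictures are saved under pics/ and viewed, and the job is handed in when it is done.

```bash
mkdir -p pics; ls
python3 - <<'E'
from workcell import robot, viewer
import cv2
s=robot.read_state();print(s)
for n in ("scene","top"):
    p=viewer.camera_params(n);print(n,p)
    f=viewer.grab_frame(n);cv2.imwrite(f"pics/{n}0.png",f[:,:,::-1])
E
```

```text
pics
{'time_s': 0.0, 'joint_positions': array([ 1.13789270e+00,  8.79640342e-02,  1.37228108e+00, -2.08065627e-05,
        1.68360456e+00, -1.03093180e-01]), 'dq': array([ 0.00131178, -0.00018295, -0.00270901, -0.0004255 ,  0.00230034,
       -0.00156954]), 'joint_torque': array([ 5.07976347e-04, -3.51871777e+01, -3.13269031e+01, -2.32119019e-04,
        1.10357621e-02,  7.59369357e-06]), 'tcp_pos': array([0.1779183 , 0.51989166, 0.23012059]), 'ee_rot': array([-0.51562865, -3.09840122,  0.00342674]), 'contact_force': array([0.93262539, 0.89746946, 0.29259903]), 'torque': array([ 0.09600482, -0.0014137 , -0.03810082]), 'finger_gap': 0.9979586940929509}
scene {'K': array([[454.72220207,   0.        , 318.34936962],
       [  0.        , 454.72220207, 199.94622239],
       [  0.        ,   0.        ,   1.        ]]), 'eye': array([ 1.48813932, -0.21611688,  0.77110681]), 'attitude': array([-1.80146324, -1.40205643,  0.75278719])}
top {'K': array([[379.231713  ,   0.        , 320.36600453],
       [  0.        , 379.231713  , 198.01522277],
       [  0.        ,   0.        ,   1.        ]]), 'eye': array([0.35146755, 0.00951038, 1.00636363]), 'attitude': array([-2.11346039,  2.15843839, -0.22381131])}
```

View pics/scene0.png

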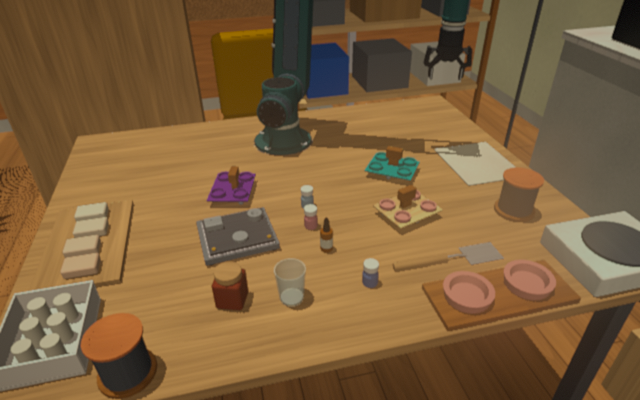

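View pics/top0.png

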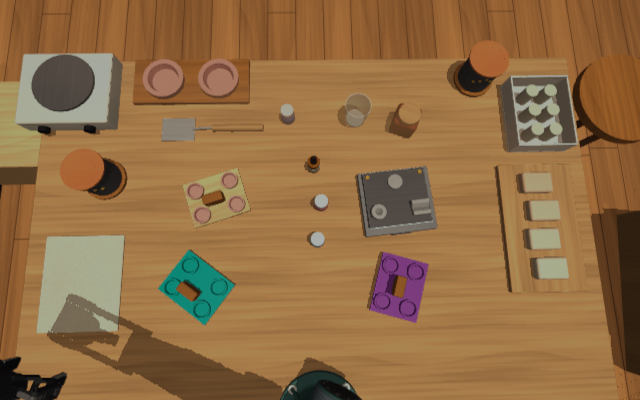

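Candidates in the top view are the plywood carrier with pink moulds at (216,197), the turquoise look-alike at (197,287) and the purple look-alike at (399,287). There are also two loose pink dishes at (164,78) and (218,78). I choose (216,197), and will check it in close crops.

Run:
```python
import cv2,numpy as np
f=cv2.imread("pics/top0.png")
a=cv2.resize(f[160:235,175:260],None,fx=7,fy=7,interpolation=cv2.INTER_CUBIC)
b=cv2.resize(f[155:245,345:450],None,fx=6,fy=6,interpolation=cv2.INTER_CUBIC)
cv2.imwrite("pics/cropA.png",a);cv2.imwrite("pics/cropB.png",b)
g=cv2.imread("pics/scene0.png")
cv2.imwrite("pics/cropC.png",cv2.resize(g[175:240,365:450],None,fx=8,fy=8,interpolation=cv2.INTER_CUBIC))
cv2.imwrite("pics/cropD.png",cv2.resize(g[200:270,185:285],None,fx=7,fy=7,interpolation=cv2.INTER_CUBIC))
```

```text
(no output)
```

View pics/cropA.png

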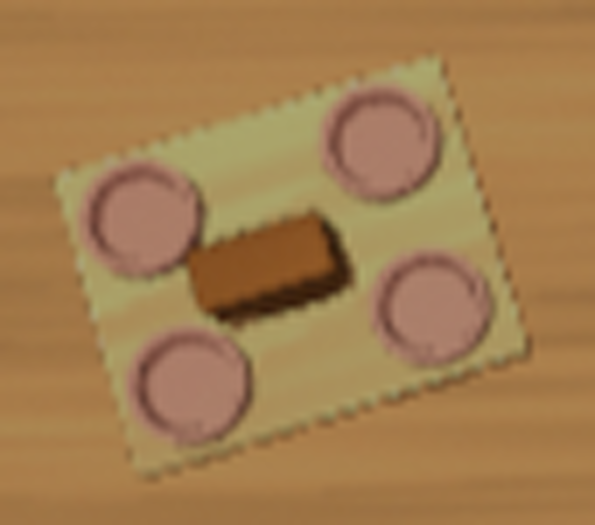

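View pics/cropB.png

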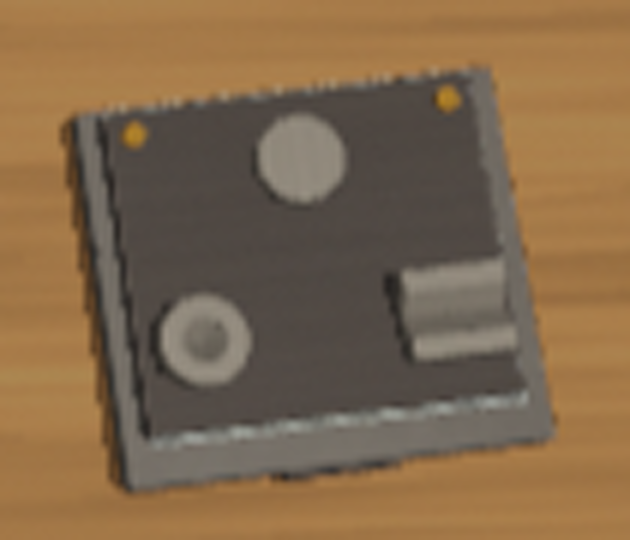

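View pics/cropC.png

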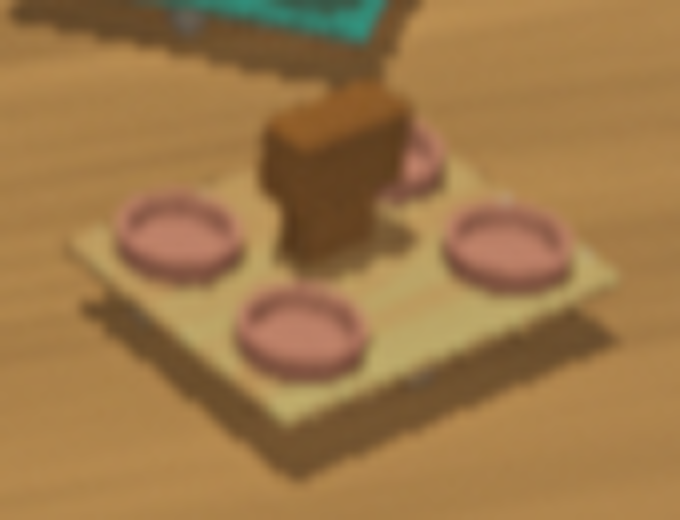

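View pics/cropD.png

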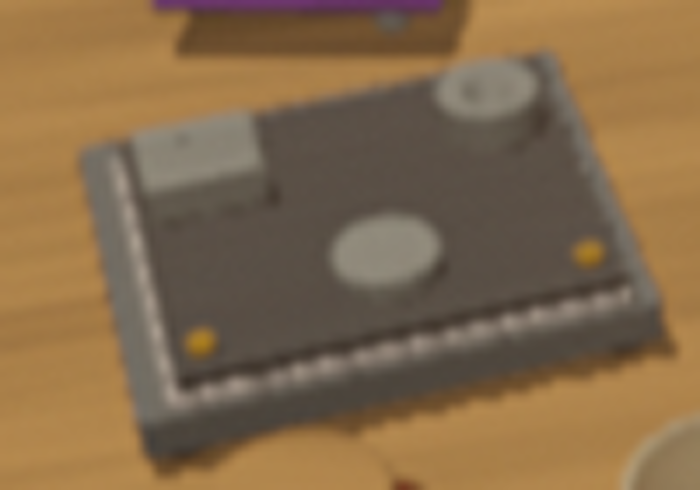

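Crop A confirms plywood, four pink moulds and the wooden handle. In crop B the cone is at about top px (379,211), the flat at (395,181), the groove at (421,206), and the whole seat plate is shifted on the base.

```bash
cat > h.py <<'E'
import numpy as np,cv2
from scipy.spatial.transform import Rotation as R
from workcell import robot, viewer
def cast(n,uv,z):
    p=viewer.camera_params(n);d=R.from_rotvec(p['attitude']).as_matrix()@np.linalg.inv(p['K'])@np.array([uv[0],uv[1],1.])
    return p['eye']+d*(z-p['eye'][2])/d[2]
def proj(n,X):
    p=viewer.camera_params(n);c=R.from_rotvec(p['attitude']).as_matrix().T@(np.asarray(X)-p['eye'])
    u=p['K']@(c/c[2]);return u[:2]
def blobs(img,m,lo,off=(0,0)):
    n,l,st,c=cv2.connectedComponentsWithStats(m.astype(np.uint8),connectivity=4)
    return [(c[i]+off,st[i,4]) for i in range(1,n) if st[i,4]>=lo]
E
python3 - <<'E'
from h import *
np.set_printoptions(precision=4,suppress=True)
f=cv2.imread("pics/top0.png");hsv=cv2.cvtColor(f,cv2.COLOR_BGR2HSV)
for uv in [(195,191),(209,200),(200,197)]: print('carrier',uv,hsv[uv[1],uv[0]])
# crop pixel -> image px: (c+.5)/s-.5+off
A=lambda x,y:((x+.5)/7-.5+175,(y+.5)/7-.5+160)
B=lambda x,y:((x+.5)/6-.5+345,(y+.5)/6-.5+155)
print("moulds z39");M=[cast('top',A(*c),.039)[:2] for c in [(381,143),(143,219),(190,385),(432,308)]]
M=np.array(M);print(M,M.mean(0))
print("corners z28");C=np.array([cast('top',A(*c),.028)[:2] for c in [(436,55),(55,178),(146,478),(530,350)]]);print(C,C.mean(0))
for P in(M,C):
    e=[np.linalg.norm(P[i]-P[(i+1)%4]) for i in range(4)]; 
    v=(P[1]-P[0])+(P[2]-P[3]);w=(P[0]-P[3])+(P[1]-P[2])
    print(e,np.degrees(np.arctan2(-v[0],v[1])),np.degrees(np.arctan2(w[1],w[0])))
H=np.array([cast('top',A(*c),.084)[:2] for c in [(188,258),(316,212),(334,268),(208,314)]]);print('handle',H,H.mean(0))
print('stand base z26');S=np.array([cast('top',B(*c),.026)[:2] for c in [(488,68),(72,118),(126,488),(553,435)]]);print(S,S.mean(0))
v=(S[1]-S[0])+(S[2]-S[3]);w=(S[0]-S[3])+(S[1]-S[2])
print(np.degrees(np.arctan2(-v[0],v[1])),np.degrees(np.arctan2(w[1],w[0])))
co=cast('top',B(205,339),.054);fl=cast('top',B(302,158),.0473)
g=np.array([cast('top',B(*c),.054) for c in [(404,271),(503,261),(515,346),(417,357)]])
print('cone',co,'flat',fl,'groove',g.mean(0))
# scene view seats
D=lambda x,y:((x+.5)/7-.5+185,(y+.5)/7-.5+200)
print('scene cone',cast('scene',D(487,91),.054),'flat',cast('scene',D(387,250),.0473))
Cc=lambda x,y:((x+.5)/8-.5+365,(y+.5)/8-.5+175)
K=np.array([cast('scene',Cc(*c),.028) for c in [(288,422),(618,277),(70,243)]]);print('scene corners',K,'ctr',(K[1]+K[2])/2)
for n,z,(u,v) in [('jarb',.062,(317,239)),('jar',.062,(321,202)),('jar',.062,(288,110)),('drop',.101,(314,157))]: print(n,cast('top',(u,v),z))
E
```

```text
carrier (195, 191) [ 10 102 170]
carrier (209, 200) [ 14 186 137]
carrier (200, 197) [ 11 121 105]
moulds z39
[[0.5835 0.2201]
 [0.5563 0.3069]
 [0.494  0.2876]
 [0.5209 0.2001]] [0.5387 0.2537]
corners z28
[[0.62   0.2025]
 [0.5749 0.3435]
 [0.4615 0.3056]
 [0.5063 0.1658]] [0.5407 0.2544]
[np.float64(0.09098168413865539), np.float64(0.06517562646344705), np.float64(0.09146058870967984), np.float64(0.06576296195208255)] 17.25208892896988 17.454014893779213
[np.float64(0.14810871209666007), np.float64(0.11954643743098098), np.float64(0.14675791619864592), np.float64(0.11951683175118652)] 17.75259247871995 18.181045723247024
handle [[0.5325 0.2769]
 [0.5482 0.2326]
 [0.5279 0.2258]
 [0.5124 0.2692]] [0.5302 0.2511]
stand base z26
[[ 0.6162 -0.3031]
 [ 0.5964 -0.1152]
 [ 0.4317 -0.1319]
 [ 0.4508 -0.3193]] [ 0.5238 -0.2174]
5.912622870910992 5.683304423501044
cone [ 0.4919 -0.1643  0.054 ] flat [ 0.5715 -0.2119  0.0473] groove [ 0.5028 -0.2741  0.054 ]
scene cone [ 0.4923 -0.1613  0.054 ] flat [ 0.5707 -0.2078  0.0473]
scene corners [[0.6217 0.206  0.028 ]
 [0.5752 0.3467 0.028 ]
 [0.507  0.1709 0.028 ]] ctr [0.5411 0.2588 0.028 ]
jarb [ 0.4237 -0.0054  0.062 ]
jar [ 0.5168 -0.0175  0.062 ]
jar [0.7652 0.064  0.062 ]
drop [ 0.6235 -0.0017  0.101 ]
```

```bash
python3 -m jog '[1,0,0,0,6.7, 1,0,0,0,6.7, 1,0,0,0,6.7, 1,0,0,0,6.7, 1,0,0,0,6.7, 1,0,0,0,6.7, 1,0,0,0,6.7, 1,0,0,0,6.6, 1,0,0,0,0]'
cat >> h.py <<'E'
def goal(xyz,yaw=None):
    s=robot.read_state();T=R.from_rotvec(s['ee_rot']).as_matrix()
    d=np.asarray(xyz)-s['tcp_pos'];y=np.degrees(np.arctan2(T[1,1],T[0,1]))
    print('t',round(s['time_s'],2),'tcp',s['tcp_pos'].round(4),'yaw_y',round(y,2),'tool shift',(T.T@d).round(4),'turn',None if yaw is None else round(y-yaw,2),'F',s['contact_force'].round(2),'M',s['torque'].round(2),'gap',round(s['finger_gap'],3))
E
python3 -c "
from h import *
goal([.5305,.2525,.15],17.6)"
```

```text
time_s: 1.0
tcp_pos: [0.178, 0.5201, 0.2307]
ee_rot: [1.855, 2.535, -0.002]
contact_force: [-0.6, -0.2, -0.4]
finger_gap: 0.999
t 1.0 tcp [0.178  0.5201 0.2307] yaw_y 17.62 tool shift [-0.3617  0.255   0.0808] turn 0.02 F [-0.57 -0.18 -0.39] M [-0.08  0.04  0.03] gap 0.999
```

```bash
python3 -m jog '[1,-0.036,0.0255,0.005,0, 1,-0.036,0.0255,0.005,0, 1,-0.036,0.0255,0.005,0, 1,-0.036,0.0255,0.005,0, 1,-0.036,0.0255,0.005,0, 1,-0.036,0.0255,0.005,0, 1,-0.036,0.0255,0.005,0, 1,-0.036,0.0255,0.005,0, 1,-0.036,0.0255,0.005,0, 1,-0.036,0.0255,0.005,0, 1,0,0,0,0, 1,0,0,0,0]'
python3 -c "
from h import *
goal([.5305,.2525,.048],17.6)
f=viewer.grab_frame('top')[:,:,::-1]
cv2.imwrite('pics/t1.png',cv2.resize(f[130:260,140:300],None,fx=4,fy=4))
f=viewer.grab_frame('scene')[:,:,::-1]
cv2.imwrite('pics/s1.png',cv2.resize(f[100:250,350:500],None,fx=4,fy=4))"
```

```text
time_s: 2.2
tcp_pos: [0.5302, 0.2536, 0.1803]
ee_rot: [-1.855, -2.534, 0.002]
contact_force: [-0.3, 1.0, 0.0]
finger_gap: 1.0
t 2.2 tcp [0.5302 0.2536 0.1803] yaw_y 17.59 tool shift [-0.0012  0.0002  0.1323] turn -0.01 F [-0.33  1.03  0.  ] M [ 0.04 -0.02  0.04] gap 1.0
```

View pics/s1.png

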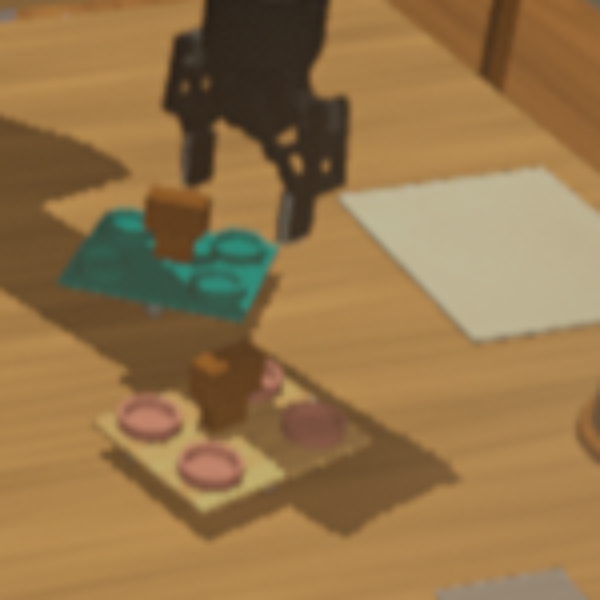

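```bash
python3 -m jog '[1,-0.001,0,0.03,0, 1,0,0,0.03,0, 1,0,0,0.025,0, 1,0,0,0.018,0, 1,0,0,0,0, 1,0,0,0,0]'
python3 -c "
from h import *
goal([.5305,.2525,.048],17.6)
f=viewer.grab_frame('scene')[:,:,::-1]
cv2.imwrite('pics/s2.png',cv2.resize(f[100:250,350:500],None,fx=4,fy=4))"
```

```text
time_s: 2.9
tcp_pos: [0.5297, 0.2545, 0.079]
ee_rot: [1.852, 2.537, 0.001]
contact_force: [0.8, 0.5, -0.8]
finger_gap: 1.001
t 2.9 tcp [0.5297 0.2545 0.079 ] yaw_y 17.73 tool shift [-0.0022  0.0001  0.031 ] turn 0.13 F [ 0.85  0.48 -0.78] M [ 0.02 -0.02  0.  ] gap 1.001
```

View pics/s2.png

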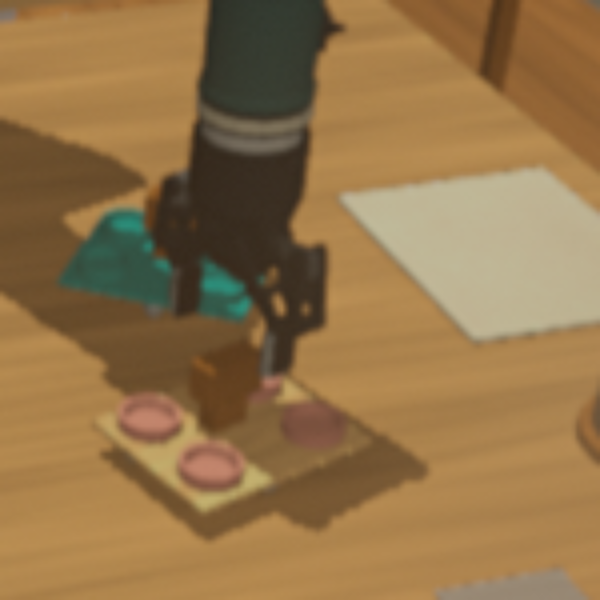

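The open fingers straddle the handle: tips at about (185,310) and (275,365) in the crop, with the handle top at (225,355). Next I go down, look again and close.

```bash
python3 -m jog '[1,-0.002,0,0.015,0, 1,0,0,0.015,0, 1,0,0,0,0, 1,0,0,0,0]'
python3 -c "
from h import *
goal([.5305,.2525,.048],17.6)
f=viewer.grab_frame('scene')[:,:,::-1]
cv2.imwrite('pics/s3.png',cv2.resize(f[150:250,370:470],None,fx=5,fy=5))"
```

```text
time_s: 3.35
tcp_pos: [0.5303, 0.2512, 0.0472]
ee_rot: [-1.855, -2.534, 0.003]
contact_force: [0.2, -0.2, 0.4]
finger_gap: 0.999
t 3.35 tcp [0.5303 0.2512 0.0472] yaw_y 17.6 tool shift [ 0.0012  0.0006 -0.0008] turn -0.0 F [ 0.16 -0.2   0.42] M [0.   0.01 0.03] gap 0.999
```

View pics/s3.png

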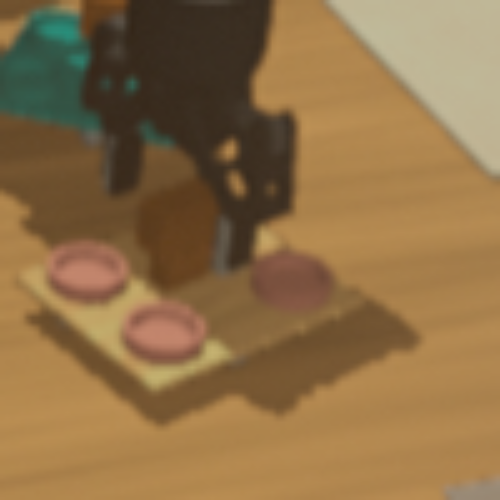

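```bash
python3 -m jog '[0.5,0,0,0,0, 0.5,0,0,0,0, 0.4,0,0,0,0, 0.3,0,0,0,0, 0,0,0,0,0, 0,0,0,0,0, 0,0,0,0,0, 0,0,0,0,0, 0,0,0,0,0]' 60
python3 -c "
from h import *
goal([.5305,.2525,.048],17.6)"
```

```text
time_s: 4.3
tcp_pos: [0.5315, 0.2517, 0.0489]
ee_rot: [1.855, 2.534, 0.002]
contact_force: [1.2, -0.1, 2.3]
finger_gap: 0.273
t 4.3 tcp [0.5315 0.2517 0.0489] yaw_y 17.6 tool shift [ 0.0011 -0.0007  0.0009] turn 0.0 F [ 1.2  -0.07  2.29] M [ 0.05 -0.14 -0.02] gap 0.273
```

```bash
python3 -m jog '[0,0,0,-0.01,0, 0,0,0,-0.02,0, 0,0,0,-0.03,0, 0,0,0,-0.03,0, 0,0,0,-0.03,0, 0,0,0,-0.02,0, 0,0,0,0,0, 0,0,0,0,0]' 80
python3 -c "
from h import *
goal([.522,-.2168,.188],5.7)
f=viewer.grab_frame('scene')[:,:,::-1]
cv2.imwrite('pics/s4.png',cv2.resize(f[70:250,300:500],None,fx=3,fy=3))"
```

```text
time_s: 5.1
tcp_pos: [0.5299, 0.2511, 0.1864]
ee_rot: [-1.854, -2.534, 0.005]
contact_force: [-0.9, -0.3, -7.2]
finger_gap: 0.266
t 5.1 tcp [0.5299 0.2511 0.1864] yaw_y 17.61 tool shift [-0.4436 -0.1491 -0.001 ] turn 11.91 F [-0.86 -0.29 -7.18] M [-0.05  0.06  0.01] gap 0.266
```

View pics/s4.png

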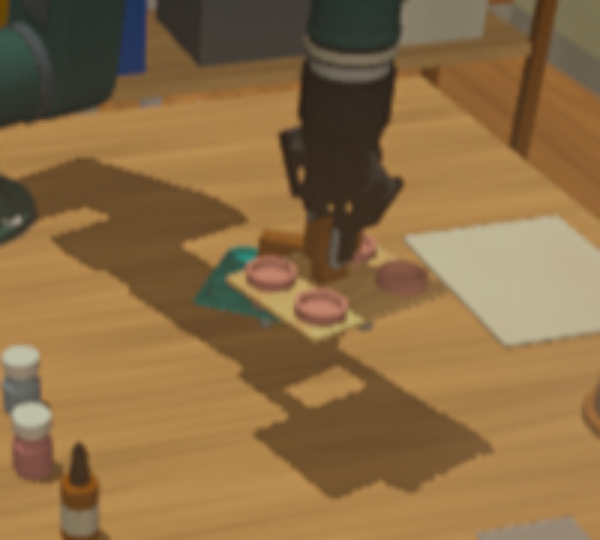

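```bash
python3 -m jog '[0,0,0,0,3, 0,0,0,0,3, 0,0,0,0,3, 0,0,0,0,2.9, 0,0,0,0,0]'
python3 -c "
from h import *
goal([.522,-.2168,.188],5.7)"
```

```text
time_s: 5.65
tcp_pos: [0.5295, 0.251, 0.1851]
ee_rot: [-2.106, -2.327, 0.008]
contact_force: [-0.1, 0.2, -6.0]
finger_gap: 0.272
t 5.65 tcp [0.5295 0.251  0.1851] yaw_y 5.71 tool shift [-0.4647 -0.0541 -0.002 ] turn 0.01 F [-0.1   0.2  -5.99] M [0.01 0.04 0.02] gap 0.272
```

```bash
python3 -m jog '[0,-0.02,-0.002,0,0, 0,-0.042,-0.005,0,0, 0,-0.045,-0.005,0,0, 0,-0.045,-0.005,0,0, 0,-0.045,-0.005,0,0, 0,-0.045,-0.005,0,0, 0,-0.045,-0.005,0,0, 0,-0.045,-0.005,0,0, 0,-0.045,-0.005,0,0, 0,-0.042,-0.006,0,0, 0,-0.032,-0.004,0,0, 0,-0.013,-0.002,0,0]'
python3 -m jog '[0,0,0,0,0, 0,0,0,0,0]' >/dev/null
python3 -c "
from h import *
goal([.522,-.2168,.188],5.7)
f=viewer.grab_frame('scene')[:,:,::-1]
cv2.imwrite('pics/s5f.png',f)
cv2.imwrite('pics/s5.png',cv2.resize(f[130:290,170:310],None,fx=5,fy=5)[:600])
f=viewer.grab_frame('top')[:,:,::-1]
cv2.imwrite('pics/t5f.png',f)
cv2.imwrite('pics/t5.png',cv2.resize(f[150:250,340:450],None,fx=6,fy=6,interpolation=cv2.INTER_CUBIC))"
```

```text
time_s: 6.85
tcp_pos: [0.522, -0.2187, 0.1862]
ee_rot: [-2.11, -2.324, 0.003]
contact_force: [0.4, 0.9, -5.5]
finger_gap: 0.271
t 7.05 tcp [ 0.523  -0.2145  0.1871] yaw_y 5.74 tool shift [-0.0022 -0.0012 -0.0009] turn 0.04 F [ 0.2  -0.23 -5.94] M [-0.    0.06 -0.03] gap 0.27
```

View pics/s5.png

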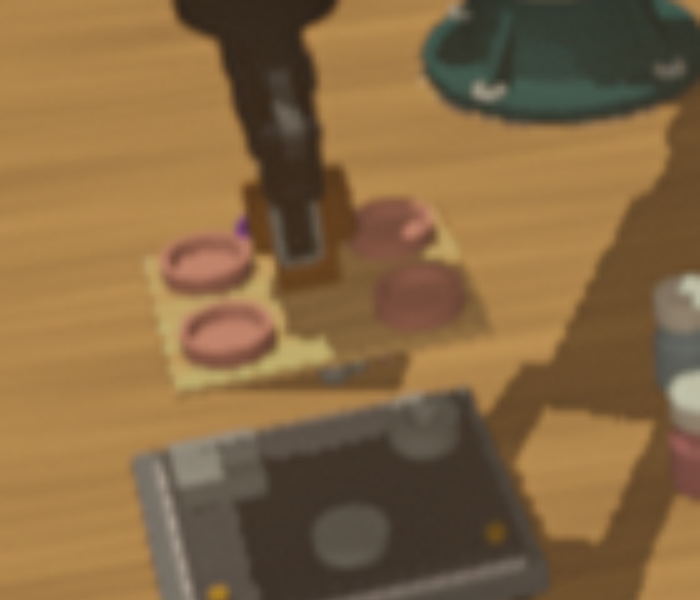

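View pics/t5.png

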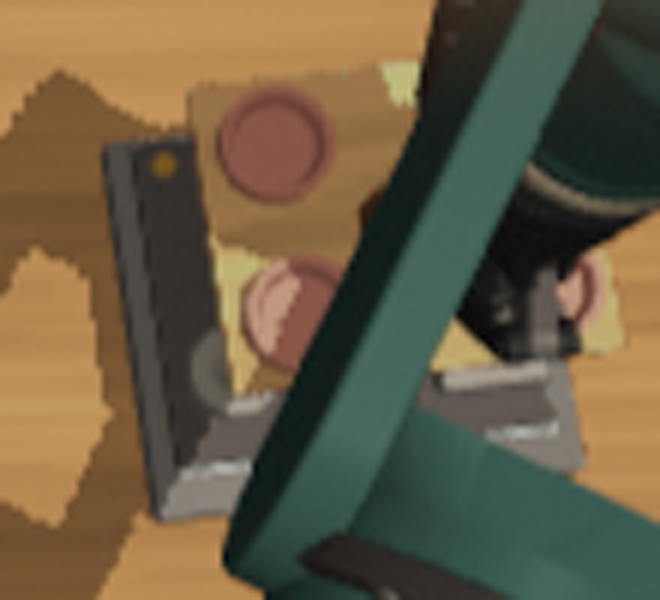

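Run:
```python
from h import *
np.set_printoptions(precision=4,suppress=True)
z=.1871-.0489+.039
S=lambda x,y:((x+.5)/5-.5+170,(y+.5)/5-.5+130)
T=lambda x,y:((x+.5)/6-.5+340,(y+.5)/6-.5+150)
M=np.array([cast('scene',S(*c),z) for c in [(419,297),(228,335),(208,263)]])
print(M, 'centre',(M[0]+M[2])/2,'yaw from +y',np.degrees(np.arctan2(M[1,0]-M[0,0],M[0,1]-M[1,1])),'len',np.linalg.norm(M[0]-M[1]))
t=cast('top',T(275,145),z);t2=cast('top',T(300,313),z);print('top',t,t2,'yaw',np.degrees(np.arctan2(*(t-t2)[[1,0]])))
c,s=np.cos(np.radians(5.7)),np.sin(np.radians(5.7))
print('centre top',t[:2]-[c*.0327-s*.0456,s*.0327+c*.0456])
```

```text
[[ 0.5678 -0.1606  0.1772]
 [ 0.5768 -0.251   0.1772]
 [ 0.5103 -0.257   0.1772]] centre [ 0.539  -0.2088  0.1772] yaw from +y 5.668951100887955 len 0.0909032013676187
top [ 0.5586 -0.1614  0.1772] [ 0.4943 -0.1672  0.1772] yaw 5.157155160605136
centre top [ 0.5306 -0.21  ]
```

The carrier is level and parallel over the stand (scene moulds at crop (419,297), (228,335), (208,263)). The two views suggest it hangs about 5 mm lower than the TCP reading implies, and needs roughly -4 mm in y. I'll go lower and re-measure.

```bash
python3 -m jog '[0,-0.004,0,0.01,0, 0,0,0,0.02,0, 0,0,0,0.015,0, 0,0,0,0.01,0, 0,0,0,0,0, 0,0,0,0,0, 0,0,0,0,0]'
python3 -c "
from h import *
for i in range(3):
  f=viewer.grab_frame('scene')[:,:,::-1]
  goal([.522,-.2168,.096],5.7)
cv2.imwrite('pics/s6f.png',f)
cv2.imwrite('pics/s6.png',cv2.resize(f[160:280,170:310],None,fx=5,fy=5,interpolation=cv2.INTER_CUBIC))
f=viewer.grab_frame('top')[:,:,::-1]
cv2.imwrite('pics/t6f.png',f)
cv2.imwrite('pics/t6.png',cv2.resize(f[150:250,340:450],None,fx=6,fy=6,interpolation=cv2.INTER_CUBIC))"
```

```text
time_s: 7.85
tcp_pos: [0.5244, -0.2199, 0.1345]
ee_rot: [2.107, 2.328, 0.001]
contact_force: [0.7, -0.3, -6.0]
finger_gap: 0.275
t 7.9 tcp [ 0.5245 -0.2199  0.1346] yaw_y 5.7 tool shift [ 0.0034 -0.0022  0.0386] turn 0.0 F [-0.13 -0.4  -4.71] M [0.03 0.03 0.06] gap 0.271
t 7.95 tcp [ 0.5244 -0.2199  0.1346] yaw_y 5.7 tool shift [ 0.0034 -0.0022  0.0386] turn 0.0 F [-0.14  0.58 -5.96] M [ 0.01 -0.01 -0.02] gap 0.268
t 8.0 tcp [ 0.5243 -0.2199  0.1344] yaw_y 5.7 tool shift [ 0.0033 -0.002   0.0384] turn 0.0 F [ 0.36 -0.03 -5.49] M [-0.03  0.06 -0.07] gap 0.271
```

View pics/s6.png

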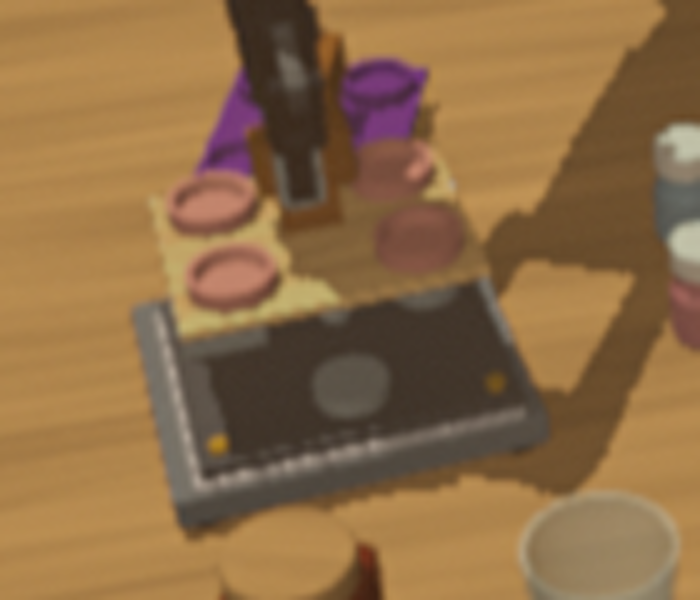

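View pics/t6.png

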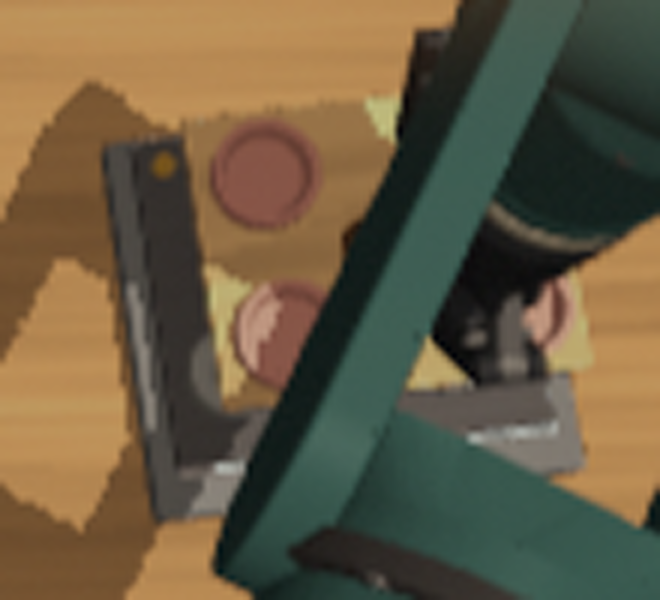

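```bash
cat >> h.py <<'E'
def tri(sc,tp):
    # midpoint of two rays
    A=[];b=[]
    for n,uv in(('scene',sc),('top',tp)):
        p=viewer.camera_params(n);o=p['eye'];d=cast(n,uv,0)-o;d/=np.linalg.norm(d);P=np.eye(3)-np.outer(d,d);A.append(P);b.append(P@o)
    return np.linalg.lstsq(np.vstack(A),np.hstack(b),rcond=None)[0]
def off(P,ux,uy,yaw=5.7):
    c,s=np.cos(np.radians(yaw)),np.sin(np.radians(yaw));return np.array(P[:2])-[c*ux-s*uy,s*ux+c*uy]
E
python3 - <<'E'
from h import *
np.set_printoptions(precision=4,suppress=True)
S=lambda x,y:((x+.5)/5-.5+170,(y+.5)/5-.5+160)
T=lambda x,y:((x+.5)/6-.5+340,(y+.5)/6-.5+150)
X=tri(S(419,240),T(265,173));print('tri',X,'ctr',off(X,.0327,.0456))
for z in (.1195,.1245):
  M=np.array([cast('scene',S(*c),z) for c in [(419,240),(233,278),(212,203)]])
  t=cast('top',T(265,173),z)
  print(z,'scene ctr',(M[0]+M[2])/2,'top ctr',off(t,.0327,.0456),'yaw',np.degrees(np.arctan2(M[1,0]-M[0,0],M[0,1]-M[1,1])))
# same triangulation for initial table check & seats
f0=lambda x,y:((x+.5)/8-.5+365,(y+.5)/8-.5+175)
A=lambda x,y:((x+.5)/7-.5+175,(y+.5)/7-.5+160)
print('initial corners tri',[tri(f0(*a),A(*b)) for a,b in [((288,422),(436,55)),((618,277),(55,178)),((70,243),(530,350))]])
D=lambda x,y:((x+.5)/7-.5+185,(y+.5)/7-.5+200);B=lambda x,y:((x+.5)/6-.5+345,(y+.5)/6-.5+155)
c=tri(D(487,91),B(205,339));f=tri(D(387,250),B(302,158));print('cone',c,off(c,-.035,.055),'flat',f,off(f,.04,0))
E
```

```text
tri [ 0.5617 -0.167   0.1197] ctr [ 0.5337 -0.2156]
0.1195 scene ctr [ 0.5323 -0.2143  0.1195] top ctr [ 0.5335 -0.2172] yaw 5.128346677456307
0.1245 scene ctr [ 0.5397 -0.2144  0.1245] top ctr [ 0.5324 -0.2162] yaw 5.128346677456256
initial corners tri [array([0.6208, 0.2044, 0.0272]), array([0.5754, 0.3451, 0.0279]), array([0.5069, 0.1683, 0.0279])]
cone [ 0.4921 -0.1628  0.0542] [ 0.5323 -0.214 ] flat [ 0.5714 -0.2097  0.0485] [ 0.5316 -0.2137]
```

```bash
python3 -m jog '[0,0.002,-0.0015,0.01,0, 0,0,0,0.009,0, 0,0,0,0.004,0, 0,0,0,0,0, 0,0,0,0,0]'; python3 -m jog '[0,0,0,0.001,0, 0,0,0,0.001,0, 0,0,0,0,0]';  python3 -m jog '[0,0,0,0.001,0, 0,0,0,0.001,0, 0,0,0,0,0]'
```

```text
time_s: 8.55
tcp_pos: [0.522, -0.2176, 0.1099]
ee_rot: [-2.108, -2.329, 0.0]
contact_force: [-0.3, -0.4, -4.5]
finger_gap: 0.268
time_s: 8.85
tcp_pos: [0.5221, -0.2177, 0.1084]
ee_rot: [2.108, 2.329, 0.0]
contact_force: [0.2, 0.4, -6.1]
finger_gap: 0.268
time_s: 9.15
tcp_pos: [0.5219, -0.2176, 0.106]
ee_rot: [-2.108, -2.329, -0.0]
contact_force: [-0.5, 1.0, -5.9]
finger_gap: 0.268
```

```bash
for i in 1; do python3 -m jog '[0,0,0,0.001,0, 0,0,0,0,0]'; python3 -m jog '[0,0,0,0.001,0, 0,0,0,0,0]';python3 -m jog '[0,0,0,0.001,0, 0,0,0,0,0]'; done
```

```text
time_s: 9.35
tcp_pos: [0.522, -0.2176, 0.1051]
ee_rot: [-2.108, -2.329, -0.0]
contact_force: [0.4, -0.2, -5.4]
finger_gap: 0.269
time_s: 9.55
tcp_pos: [0.522, -0.2177, 0.1041]
ee_rot: [-2.108, -2.329, -0.0]
contact_force: [0.5, 0.1, -6.4]
finger_gap: 0.266
time_s: 9.75
tcp_pos: [0.522, -0.2177, 0.1031]
ee_rot: [-2.108, -2.329, 0.0]
contact_force: [0.1, -0.0, -5.5]
finger_gap: 0.267
```

```bash
python3 -m jog '[0,0,0,0.001,0, 0,0,0,0,0]'; python3 -m jog '[0,0,0,0.001,0, 0,0,0,0,0]'; python3 -m jog '[0,0,0,0.001,0, 0,0,0,0,0]'
python3 -c "
from h import *
f=viewer.grab_frame('scene')[:,:,::-1]
cv2.imwrite('pics/s7.png',cv2.resize(f[160:280,170:310],None,fx=5,fy=5,interpolation=cv2.INTER_CUBIC))"
```

```text
time_s: 9.95
tcp_pos: [0.522, -0.2176, 0.1021]
ee_rot: [-2.108, -2.329, -0.0]
contact_force: [0.4, 0.6, -5.9]
finger_gap: 0.268
time_s: 10.15
tcp_pos: [0.522, -0.2177, 0.1011]
ee_rot: [-2.108, -2.329, -0.0]
contact_force: [0.5, -0.5, -5.7]
finger_gap: 0.27
time_s: 10.35
tcp_pos: [0.522, -0.2176, 0.1001]
ee_rot: [-2.108, -2.329, -0.0]
contact_force: [-0.7, -0.1, -6.3]
finger_gap: 0.27
```

View pics/s7.png

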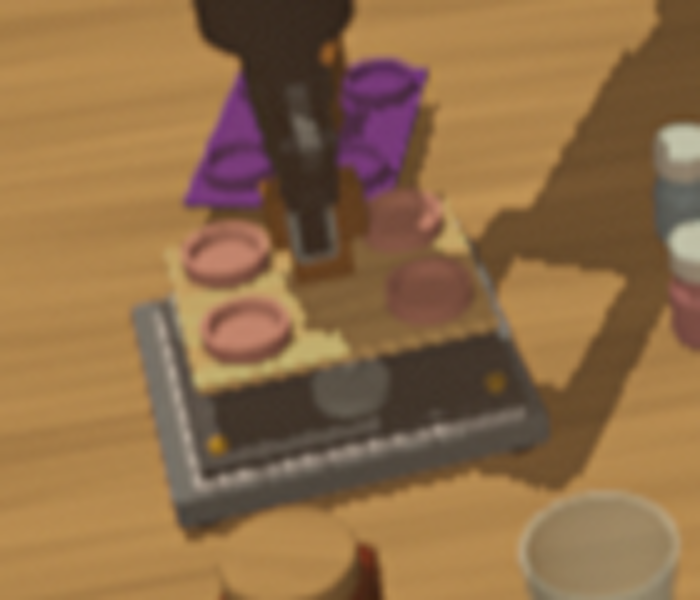

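No contact at 0.100, so the feet are below insert-top level if home is at TCP ≈0.096. I'll continue in 1 mm steps.

```bash
python3 -m jog '[0,0,0,0.001,0, 0,0,0,0,0]'; python3 -m jog '[0,0,0,0.001,0, 0,0,0,0,0]'
```

```text
time_s: 10.6
tcp_pos: [0.522, -0.2177, 0.0991]
ee_rot: [-2.108, -2.329, -0.0]
contact_force: [-0.8, 0.3, -5.5]
finger_gap: 0.267
time_s: 10.8
tcp_pos: [0.522, -0.2177, 0.0981]
ee_rot: [-2.108, -2.329, 0.0]
contact_force: [-0.2, -0.1, -5.6]
finger_gap: 0.268
```

```bash
python3 -m jog '[0,0,0,0.001,0, 0,0,0,0,0]'; python3 -c "
from h import *
goal([.522,-.2176,.096],5.7)"
```

```text
time_s: 11.0
tcp_pos: [0.522, -0.2176, 0.0971]
ee_rot: [-2.108, -2.329, -0.0]
contact_force: [-0.1, -0.3, -5.9]
finger_gap: 0.271
t 11.0 tcp [ 0.522  -0.2176  0.0971] yaw_y 5.71 tool shift [0.     0.     0.0011] turn 0.01 F [-0.09 -0.27 -5.94] M [-0.01 -0.02 -0.03] gap 0.271
```

```bash
python3 -m jog '[0,0,0,0.0005,0, 0,0,0,0,0]'; python3 -m jog '[0,0,0,0.0005,0, 0,0,0,0,0]'; python3 -m jog '[0,0,0,0.0005,0, 0,0,0,0,0]'
```

```text
time_s: 11.2
tcp_pos: [0.5221, -0.2177, 0.0968]
ee_rot: [2.108, 2.329, 0.0]
contact_force: [0.3, -0.2, -5.0]
finger_gap: 0.273
time_s: 11.4
tcp_pos: [0.5223, -0.2178, 0.0965]
ee_rot: [2.108, 2.329, 0.0]
contact_force: [-0.1, 0.0, -5.0]
finger_gap: 0.268
time_s: 11.6
tcp_pos: [0.5223, -0.2179, 0.0964]
ee_rot: [2.107, 2.329, 0.0]
contact_force: [0.2, 0.2, -3.1]
finger_gap: 0.27
```

Contact began at 0.0968, with small sideways drift (+0.3, -0.2 mm). I keep pressing gently.

```bash
python3 -m jog '[0,0,0,0.0005,0, 0,0,0,0,0]'; python3 -m jog '[0,0,0,0.0005,0, 0,0,0,0,0]'; python3 -m jog '[0,0,0,0.0005,0, 0,0,0,0,0]'; python3 -c "
from h import *
goal([.522,-.2176,.096],5.7)"
```

```text
time_s: 11.8
tcp_pos: [0.5224, -0.2179, 0.0963]
ee_rot: [2.107, 2.328, 0.0]
contact_force: [-0.1, 0.3, 0.0]
finger_gap: 0.269
time_s: 12.0
tcp_pos: [0.5224, -0.2179, 0.0962]
ee_rot: [2.107, 2.328, 0.001]
contact_force: [-0.7, -0.4, 4.9]
finger_gap: 0.269
time_s: 12.2
tcp_pos: [0.5225, -0.218, 0.0962]
ee_rot: [2.107, 2.328, 0.001]
contact_force: [-3.0, 1.0, 7.1]
finger_gap: 0.273
t 12.2 tcp [ 0.5225 -0.218   0.0962] yaw_y 5.71 tool shift [ 0.0004 -0.0005  0.0002] turn 0.01 F [-2.97  0.97  7.08] M [0.32 0.77 0.07] gap 0.273
```

```bash
python3 -m jog '[0,0,-0.001,0,0, 0,0,0,0,0]'; python3 -c "
from h import *
goal([.522,-.2176,.096],5.7)"; python3 -m jog '[0,0,-0.001,0,0, 0,0,0,0,0]'; python3 -c "
from h import *
goal([.522,-.2176,.096],5.7)"
```

```text
time_s: 12.4
tcp_pos: [0.5223, -0.218, 0.0962]
ee_rot: [2.106, 2.327, 0.003]
contact_force: [-0.9, 1.2, 5.6]
finger_gap: 0.266
t 12.4 tcp [ 0.5223 -0.218   0.0962] yaw_y 5.71 tool shift [ 0.0005 -0.0003  0.0002] turn 0.01 F [-0.89  1.24  5.56] M [0.36 0.43 0.07] gap 0.266
time_s: 12.6
tcp_pos: [0.5221, -0.218, 0.0963]
ee_rot: [2.105, 2.326, 0.005]
contact_force: [1.0, 1.8, 5.7]
finger_gap: 0.269
t 12.6 tcp [ 0.5221 -0.218   0.0963] yaw_y 5.71 tool shift [ 0.0004 -0.0001  0.0003] turn 0.01 F [1.03 1.82 5.72] M [ 0.38 -0.1   0.02] gap 0.269
```

The TCP moved only 0.4 mm for a 2 mm command and z held at 0.0962, so the seats are holding it in x. Next I probe y the same way.

```bash
python3 -m jog '[0,0.001,0.0005,0,0, 0,0,0,0,0]'; python3 -c "
from h import *
goal([.522,-.2176,.096],5.7)"; python3 -m jog '[0,0.001,0,0,0, 0,0,0,0,0]'; python3 -c "
from h import *
goal([.522,-.2176,.096],5.7)
f=viewer.grab_frame('scene')[:,:,::-1]
cv2.imwrite('pics/s8.png',cv2.resize(f[160:280,170:310],None,fx=5,fy=5,interpolation=cv2.INTER_CUBIC))
f=viewer.grab_frame('top')[:,:,::-1]
cv2.imwrite('pics/t8.png',cv2.resize(f[150:250,340:450],None,fx=6,fy=6,interpolation=cv2.INTER_CUBIC))"
```

```text
time_s: 12.8
tcp_pos: [0.5222, -0.2179, 0.0963]
ee_rot: [2.105, 2.325, 0.002]
contact_force: [1.6, -2.2, 4.6]
finger_gap: 0.271
t 12.8 tcp [ 0.5222 -0.2179  0.0963] yaw_y 5.7 tool shift [ 0.0004 -0.0002  0.0003] turn 0.0 F [ 1.63 -2.19  4.58] M [0.06 0.07 0.06] gap 0.271
time_s: 13.0
tcp_pos: [0.5222, -0.2178, 0.0964]
ee_rot: [2.104, 2.324, 0.0]
contact_force: [1.4, -3.5, 5.9]
finger_gap: 0.27
t 13.0 tcp [ 0.5222 -0.2178  0.0964] yaw_y 5.69 tool shift [ 0.0002 -0.0002  0.0004] turn -0.01 F [ 1.37 -3.53  5.86] M [-0.29  0.    0.07] gap 0.27
```

View pics/s8.png

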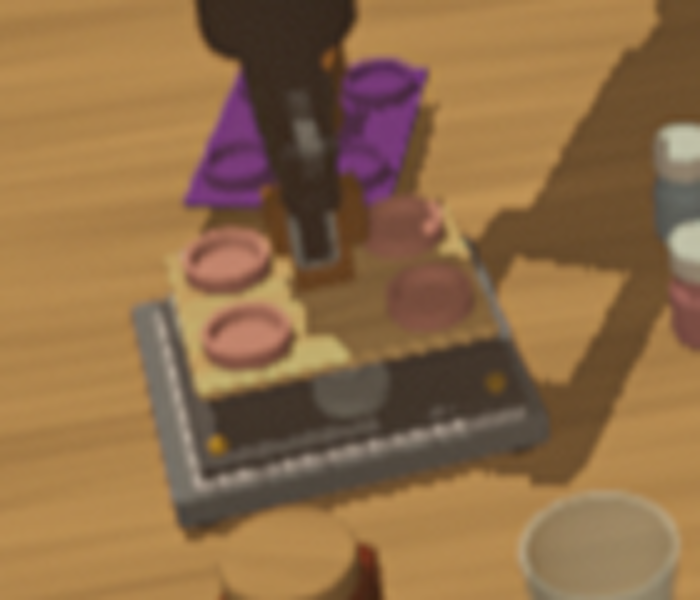

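View pics/t8.png

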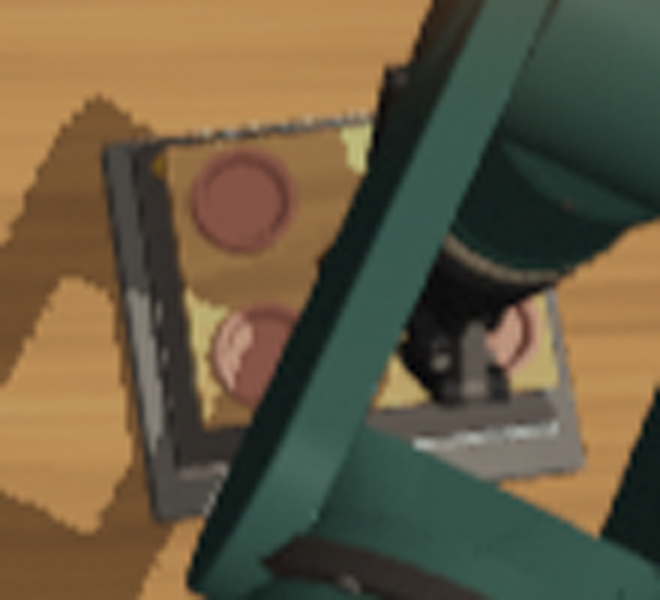

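```bash
python3 - <<'E'
from h import *
S=lambda x,y:((x+.5)/5-.5+170,(y+.5)/5-.5+160)
T=lambda x,y:((x+.5)/6-.5+340,(y+.5)/6-.5+150)
X=tri(S(431,296),T(243,201));print('tri',X,'ctr',off(X,.0327,.0456),'origin z',X[2]-.039)
E
python3 -m jog '[0,-0.001,0,0.0003,0, 0,0,0,0,0, 0,0,0,0,0]'; python3 -c "
from h import *
goal([.522,-.2176,.096],5.7)"
```

```text
tri [ 0.5587339  -0.16439148  0.0823915 ] ctr [ 0.53072457 -0.21301377] origin z 0.04339150119620672
time_s: 13.4
tcp_pos: [0.5222, -0.2179, 0.0962]
ee_rot: [2.105, 2.325, 0.002]
contact_force: [0.9, -1.0, 7.0]
finger_gap: 0.271
t 13.4 tcp [ 0.5222 -0.2179  0.0962] yaw_y 5.69 tool shift [ 0.0003 -0.0002  0.0002] turn -0.01 F [ 0.9  -1.03  7.01] M [ 0.11  0.12 -0.06] gap 0.271
```

It sits low, with its centre within about 1.5 mm of the seats. Now I press to about 10 N and hold.

```bash
python3 -m jog '[0,0,0,0.0005,0, 0,0,0,0,0, 0,0,0,0,0]'; python3 -m jog '[0,0,0,0,0, 0,0,0,0,0, 0,0,0,0,0]'; python3 -c "
from h import *
goal([.522,-.2176,.096],5.7)"
```

```text
time_s: 13.7
tcp_pos: [0.5223, -0.2179, 0.0962]
ee_rot: [2.104, 2.325, 0.002]
contact_force: [1.1, -1.6, 8.6]
finger_gap: 0.269
time_s: 14.0
tcp_pos: [0.5222, -0.2179, 0.0962]
ee_rot: [2.105, 2.325, 0.002]
contact_force: [1.0, -0.7, 8.4]
finger_gap: 0.271
t 14.0 tcp [ 0.5222 -0.2179  0.0962] yaw_y 5.7 tool shift [ 0.0003 -0.0002  0.0002] turn -0.0 F [ 1.  -0.7  8.4] M [0.13 0.27 0.09] gap 0.271
```

```bash
python3 -m jog '[0,0,0,0.0004,0, 0,0,0,0,0, 0,0,0,0,0]'; python3 -m jog '[0,0,0,0,0, 0,0,0,0,0, 0,0,0,0,0, 0,0,0,0,0, 0,0,0,0,0, 0,0,0,0,0, 0,0,0,0,0, 0,0,0,0,0, 0,0,0,0,0, 0,0,0,0,0]'; python3 -c "
from h import *
goal([.522,-.2176,.096],5.7)"
```

```text
time_s: 14.3
tcp_pos: [0.5223, -0.2179, 0.0962]
ee_rot: [2.104, 2.325, 0.002]
contact_force: [-0.5, -0.2, 10.2]
finger_gap: 0.274
time_s: 15.3
tcp_pos: [0.5223, -0.2179, 0.0962]
ee_rot: [2.104, 2.325, 0.002]
contact_force: [0.4, -1.5, 11.5]
finger_gap: 0.269
t 15.3 tcp [ 0.5223 -0.2179  0.0962] yaw_y 5.7 tool shift [ 0.0004 -0.0002  0.0002] turn -0.0 F [ 0.37 -1.51 11.51] M [0.21 0.45 0.06] gap 0.269
```

```bash
python3 -m jog '[0,0,0,-0.001,0, 0,0,0,-0.001,0, 0,0,0,0,0]' 20; python3 -m jog '[0.3,0,0,0,0, 0.4,0,0,0,0, 0.5,0,0,0,0, 0.7,0,0,0,0, 0.9,0,0,0,0, 1,0,0,0,0, 1,0,0,0,0]'; python3 -m jog '[1,0,0,-0.01,0, 1,0,0,-0.02,0, 1,0,0,-0.03,0, 1,0,0,-0.03,0, 1,0,0,-0.03,0, 1,0,0,0,0]'
python3 -c "
from h import *
goal([.522,-.2176,.096],5.7)"
```

```text
time_s: 15.6
tcp_pos: [0.5221, -0.2178, 0.0963]
ee_rot: [2.105, 2.325, 0.002]
contact_force: [4.5, -3.0, 5.6]
finger_gap: 0.267
time_s: 16.3
tcp_pos: [0.5203, -0.2168, 0.095]
ee_rot: [-2.108, -2.329, 0.0]
contact_force: [-0.2, -1.1, -1.1]
finger_gap: 0.997
time_s: 16.9
tcp_pos: [0.5228, -0.2181, 0.2221]
ee_rot: [2.1, 2.321, 0.005]
contact_force: [0.3, -0.6, 1.2]
finger_gap: 1.001
t 16.9 tcp [ 0.5228 -0.2181  0.2221] yaw_y 5.71 tool shift [ 0.0014 -0.002   0.1261] turn 0.01 F [ 0.26 -0.56  1.16] M [ 0.03 -0.02  0.  ] gap 1.001
```

Released. I move the arm aside (towards +y, high) so the top camera can see, then check.

```bash
python3 -m jog '[1,0.03,-0.02,-0.02,0, 1,0.04,-0.02,0,0, 1,0.04,-0.02,0,0, 1,0.04,-0.02,0,0, 1,0.04,-0.02,0,0, 1,0.04,-0.02,0,0, 1,0.04,-0.02,0,0, 1,0.03,0,0,0, 1,0,0,0,0, 1,0,0,0,0]'
python3 -c "
from h import *
f=viewer.grab_frame('scene')[:,:,::-1]
cv2.imwrite('pics/s9.png',cv2.resize(f[160:280,170:310],None,fx=5,fy=5,interpolation=cv2.INTER_CUBIC))
f=viewer.grab_frame('top')[:,:,::-1]
cv2.imwrite('pics/t9f.png',f)
cv2.imwrite('pics/t9.png',cv2.resize(f[150:250,340:450],None,fx=6,fy=6,interpolation=cv2.INTER_CUBIC))"
```

```text
time_s: 17.9
tcp_pos: [0.3511, 0.068, 0.235]
ee_rot: [2.106, 2.331, -0.0]
contact_force: [-0.6, 0.3, -0.8]
finger_gap: 1.001
```

View pics/s9.png

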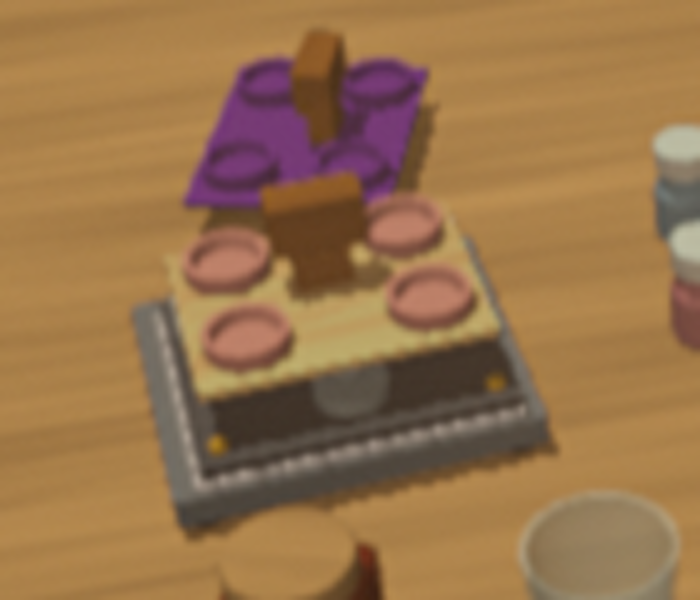

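View pics/t9.png

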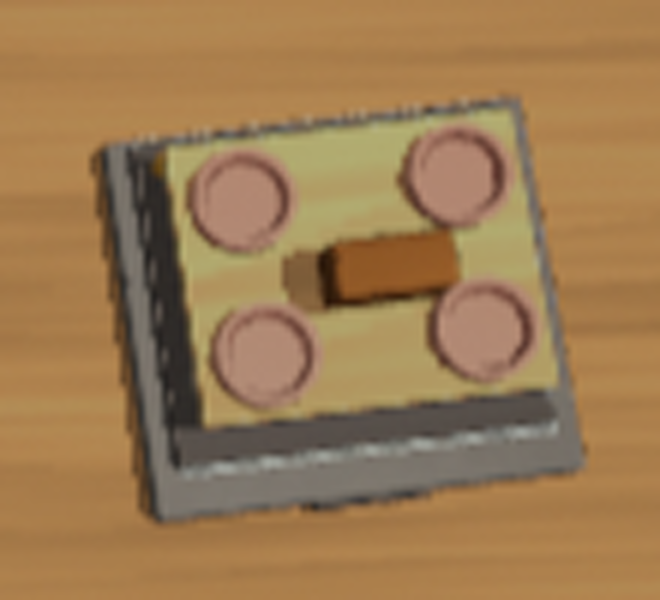

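View pics/t9f.png

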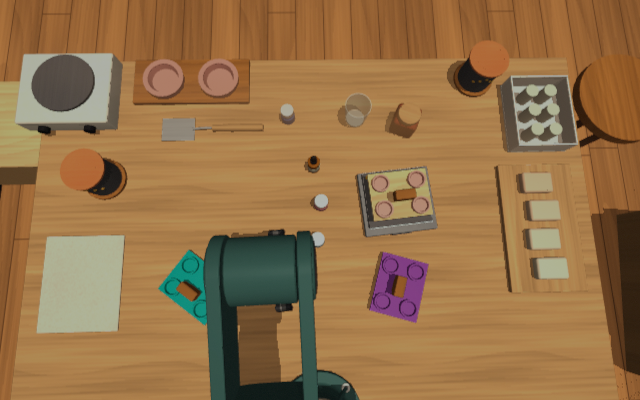

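The carrier stands on the stand, and the jars, bottle and beaker are at their starting pixels. I measure the tilt and centre once before handing in.

Run:
```python
from h import *
np.set_printoptions(precision=4,suppress=True)
S=lambda x,y:((x+.5)/5-.5+170,(y+.5)/5-.5+160)
T=lambda x,y:((x+.5)/6-.5+340,(y+.5)/6-.5+150)
P=np.array([tri(S(*a),T(*b)) for a,b in [((431,296),(240,200)),((403,225),(264,354)),((247,337),(456,175)),((227,260),(484,329))]])
print(P,P.mean(0),'yaw',np.degrees(np.arctan2(*(P[2]-P[0])[[0,1]]*np.array([1,-1]))))
print(robot.read_state()['contact_force'])
```

```text
[[ 0.5591 -0.1638  0.0825]
 [ 0.4938 -0.1702  0.0829]
 [ 0.5683 -0.2558  0.0818]
 [ 0.5023 -0.262   0.0835]] [ 0.5309 -0.2129  0.0827] yaw 5.700333883943393
[-0.2185  0.4111  0.2632]
```

```bash
python3 -c "
from h import *
f0=lambda x,y:((x+.5)/8-.5+365,(y+.5)/8-.5+175)
A=lambda x,y:((x+.5)/7-.5+175,(y+.5)/7-.5+160)
print('mould z on table',[tri(f0(*a),A(*b))[2].round(4) for a,b in [((302,332),(381,143)),((180,237),(432,308)),((508,247),(143,219))]])
from workcell import hand_in
print(hand_in())"
```

```text
mould z on table [np.float64(0.0347), np.float64(0.0346), np.float64(0.0348)]
the job is handed in; nothing more can be done
None
```

The mould carrier is on the levelling stand with all three feet home as far as I could measure. I bedded it, let it go and handed the job in at about 18 s of the 64 s allowed; no verdict is reported.

**What I did**
- I gripped the plywood carrier with pink moulds by its handle and lifted it about 0.14 m. I turned it 11.9° to match the stand and carried it over.
- I lowered it in 0.5 to 1 mm steps. It first touched at a TCP height of 0.0968 m.
- Shifting it about 2 mm in x and in y moved the tool only 0.1 to 0.4 mm, so the feet were held by the seats.
- I pressed with 10 to 11.5 N for about 1.2 s, roughly 16–17 N on the stand with the carrier's weight. Then I eased off, opened the gripper and moved the arm clear.

**Last checks**
- **Height:** the tool settled at 0.0962 m when pressed. With the TCP height at the grasp, that puts the carrier's origin at 47.3 mm, which is its home height.
- **Position and level:** yaw is 5.7°, the same as the stand. The centre is about 1.5 mm from the measured seat centre, and the four mould rims agree in height within 2 mm.
- **Surroundings:** the jars, bottle, beaker and spice jar looked unmoved in the top view; I did not measure them again. The robot touches nothing.

**Where readings disagreed**
- The two-camera height of the moulds reads about 4 mm low. It read equally low when the carrier stood on the table, so it is a measuring bias. Taking the difference puts the carrier about 48 mm up, which fits home.
- The two cameras also differed by 3 to 4 mm in y, by about the same amount for the carrier and the stand.

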